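Seat the tapered lifting post in the sample carousel

ROBOT

A 6-joint arm with a two-finger parallel gripper is mounted at the origin on the work surface. World frame = base frame: x ahead of the robot, y to its left, z up, the work surface at z = 0. Lengths are in m, angles in rad, forces in N, time in s.
With the tool pointing down it reaches from about 0.3 to 0.875 m from the base axis. Payload 4.2 kg.
Tool frame: the origin (TCP) lies midway between the tips of the shut fingers; the grasp point (between the pads) lies r.grasp_offset behind it (r.grasp_offset is the distance from the TCP to the grasp point, in m); z points along the fingers, y is the line along which they close (so a half turn about z gives the same grasp; the last joint's range is limited). The gripper opens to 85 mm and grips with 20 to 120 N. Pads are 22 mm wide; open, the fingers measure 114 mm over their backs; the gripper's body (76 mm by 85 mm) begins 54 mm behind the grasp point. The pads swing forward as they close: fully open they stand 13 mm farther back than shut.
Start: joints at [1.209, 0.32, 1.565, -0, 1.257, -0.02], TCP at [0.193, 0.542, 0.231] pointing down, gripper open.
Joint ranges: [-3.11, 3.11], [-0.84, 2.01], [0.21, 2.61], [-1.34, 4.49], [0.05, 2.63], [-2.56, 2.56]. Speed limits (rad/s): [2.57, 2.57, 3.14, 3.14, 3.14, 3.14].

INTERFACE

Orientations are given as a unit quaternion [x, y, z, w].
In Python, from station import r, viewer, hand_in gives the robot as it stands.
- The arm moves only by the shell command python3 -m crank 'ROWS' [OPENING] [FORCE]. ROWS is JSON, a list of rows, each a list of 2 entries, a list of its own where there are three numbers: the shift along the tool's x, y, z in mm, then the turn, a rotation vector about the tool's x, y, z in rad. A call has 1 to 20 rows; each row is the pose to reach, as a shift and turn from the pose commanded when the call began, along the tool's axes at that moment; what a row does not reach only later rows make up. A row lasts 1/8 s, in which the tool goes at most 62.5 mm and 10.7 degrees, less where a joint would pass 70% of its speed; a pose out of reach is approached as far as the arm can. A call with a gripper value outside its range is refused whole. OPENING is the gripper's target within -1 to 1 (shut at 1, half-way at 0, fully open at -1), set as the call begins (- or left out, the last holds). The fingers move at their own pace and stop on an object; FORCE is the grip in N (left out, the last holds). Time passes only in rows, so rows that repeat a pose let the fingers close. It gives the time, the measured TCP pose, the force, the opening and the grip force at its end, in the units of the state.
- r.get_state(): the state, without advancing time (a new reading comes with each control period).
- viewer.camera(name): name is "side" or "top"; returns (picture, depth): 384x512x3 uint8, red, green, blue; 384x512 float32, m along the optical axis (not along the pixel's ray), 0 where there is no reading.
- viewer.camera_info(name): a dict with "vertical_fov" (degrees; the focal length in pixels is half the picture's height over the tangent of half this angle, whatever the lens; pixels are square), "cx", "cy" (the principal point, pixels), "R" (3x3) and "t" (3): a world point X has camera coordinates R X + t. Camera axes: x right, y down, z forward; pixel columns grow to the right and rows downward; lengths in m; the calibration is good to about 2 mm. A picture is of the moment at which its call begins. camera_info takes no time and is no camera call.
- hand_in(): hands the job in; it is judged then, once.
The state is a dict: "t": time; "q": joint angles; "qd": joint speeds; "joint_torque": joint torques, N m; "eef_pos": TCP position; "orientation": TCP orientation; "force": force on the tool from outside, world axes, zero at the start; "ft_torque": the same for the moment, N m; "opening": finger opening in m; "grip_force": force on a finger pad.
Only numpy, scipy, OpenCV 4.12 (cv2) and the standard library are available. Lean on these libraries where they do the work, as an engineer would, in place of code of your own. Each camera call takes 0.05 s, during which the arm holds its last target. There are 200 camera calls.

TASK

Take the round-knobbed lifting post with the tapered shank out of its storage block, set the shank in the socket at the centre of the sample carousel and tap or press it down until you feel its collar come fully home and bear on the hub, but it must never bear on the hub with more than 25 newtons. Then prove that friction holds it: lift the carousel off its stand by the post, about a centimetre, hold it there for a moment, lower it gently back onto the stand and let go. Touch the carousel only through the post, and leave everything else where it is.

Things in the scene. Friction and masses are not known exactly. Their poses are not given: they have to be found in the camera images.
- post_mid (a point): The lifting post: upright steel post 86 mm long, 0.18 kg; this point is half-way up on its axis, z runs up it. Below: tapered shank 36 mm long (26 mm across at the collar, 18 mm at the tip), the tip 43 mm below this point; then the collar, 42 mm across, 6 mm thick, its underside 7 mm below this point. It starts hanging by the collar in a storage block.
- post_knob (a point): Middle of the post's round knob (black grip, 28 mm across, 37 mm high), 24 mm above post_mid; the knob's flat top is 19 mm above this point. The place to grip, or on its top to tap.
- socket (a point): Centre of the top face of the carousel's hub, an aluminium tube 55 mm across; the face is 80 mm above the table while the carousel rests on its stand; z is up. The round tapered socket opens here: 24 mm across at the face, narrowing downwards to match the shank, lined with six sprung steel segments. Home, the collar's underside lies on this face (post_mid 7 mm above this point).
- carousel_disc (a point): Centre of the disc's top, 42 mm below socket, on the axis. Disc 210 mm across, 8 mm thick, with capped vials in a ring 86 mm from the axis, tops level with the hub face. Feel of the socket: the dropped-in shank goes tight with the collar 4 to 6 mm too high; from there it takes a steady 14 to 23 N to slide it down, until the collar stops hard. Home, friction holds it against 10 N of pull.
- carousel (a joint): How far the carousel is lifted off its stand, in m: 0 at rest, up to 0.02; it can only move straight up and down on the stand's guide. With its socket it weighs 0.4 to 0.6 kg, and sinks with its own weight.
- plain_mid (a point): Bystander, half-way up: a steel pin with a flat bar for a head (44 x 12 mm, 18 mm high), a 34 mm collar and a thin straight 10 mm shank, 69 mm long in all, which belongs elsewhere; it hangs in another identical storage block.
- block_a: The grey storage block in which the lifting post hangs, 62 x 62 mm, 44 mm high, with a 30 mm hole down its middle; origin at the centre of its underside. Fixed to the table.
- block_b: The grey storage block in which the bar-headed pin hangs, same size. Fixed to the table.
- reagent: Bystander: amber reagent jar, 48 mm across, 85 mm high; origin at the centre of its underside.
- beaker: Bystander: small clear beaker, 56 mm across, 62 mm high; origin at the centre of its underside.
- pipette: Bystander: pipette lying down, about 230 mm long, 26 mm thick; origin under its middle.
- mouse: Bystander: round black computer mouse, 62 mm across, 33 mm high; origin at the centre of its underside.
- remote: Bystander: white remote control, 130 x 45 x 18 mm; origin at the centre of its underside.
Not all that is in view belongs to the job. Leave any yellow look-alike of the part that bears post_mid alone. Of the things that look like the part that bears socket, the larger one is meant.

How it is judged:
By the outcome, as a careful person would: the job done as asked, in the order asked, and still so for the second after the job is handed in, with the robot touching nothing.
It also fails if it takes over 58 s, if anything falls off the work surface, if the arm or the gripper's body presses on something with over 40 N, if the wrist force passes 120 N, or if a joint passes its speed limit or range.

## Working session

There is one attempt and no reset: what is moved stays moved. The work goes in short steps, Python scripts to look and compute and a shell command to move; the robot and the scene stay as the last step left them, time stands still between calls to the robot, and variables do not carry over. Pictures are saved under pics/ and viewed, at most 10 in all, crops included, and the job is handed in when it is done.

```bash
ls; mkdir -p pics; python3 - <<'E'
from station import r, viewer
import cv2,numpy as np
s=r.get_state(); print(s, r.grasp_offset)
for n in("side","top"):
    p,d=viewer.camera(n); np.savez(f"pics/{n}0.npz",p=p,d=d); print(n,viewer.camera_info(n),(d>0).mean())
    cv2.imwrite(f"pics/{n}0.png",p[:,:,::-1])
E
```

```text
pics
{'t': 0.0, 'q': array([ 1.20900947e+00,  3.20308212e-01,  1.56566480e+00, -3.11321325e-05,
        1.25737034e+00, -2.00085817e-02]), 'qd': array([ 8.20361189e-04,  5.17083092e-04, -9.12239069e-05, -1.99251495e-03,
       -1.37919485e-03,  7.55759256e-05]), 'joint_torque': array([ 1.27876410e-03, -4.15509474e+01, -2.34167737e+01,  2.46147029e-04,
        7.94687541e-03,  1.41181211e-06]), 'eef_pos': array([0.19256834, 0.54130622, 0.2304784 ]), 'orientation': array([ 1.70053797e-01,  9.85434391e-01, -8.62259061e-04, -1.51554943e-04]), 'force': array([ 0.27401344, -1.18300474,  0.05603614]), 'ft_torque': array([ 0.04108895,  0.00289742, -0.02246479]), 'grip_force': 0.0, 'opening': 0.08545737923180317} 0.0187
side {'vertical_fov': 49.30574072193009, 'cx': 263.5358768578001, 'cy': 191.95577792060513, 'R': array([[-0.95018688, -0.31123589,  0.0166466 ],
       [-0.2288873 ,  0.66053595, -0.71505445],
       [ 0.21155493, -0.68324555, -0.69887053]]), 't': array([0.57122263, 0.12191102, 0.92237828])} 0.9959971110026041
top {'vertical_fov': 44.599836172686764, 'cx': 250.17447686234738, 'cy': 194.84342850648514, 'R': array([[-0.01809517, -0.99955423,  0.02374678],
       [-0.99859176,  0.01688289, -0.05029377],
       [ 0.04987044, -0.02462342, -0.99845212]]), 't': array([0.09592892, 0.55896689, 1.2235146 ])} 0.9959004720052084
```

View pics/side0.png

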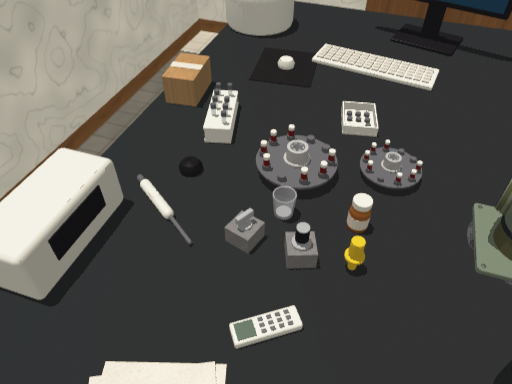

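View pics/top0.png

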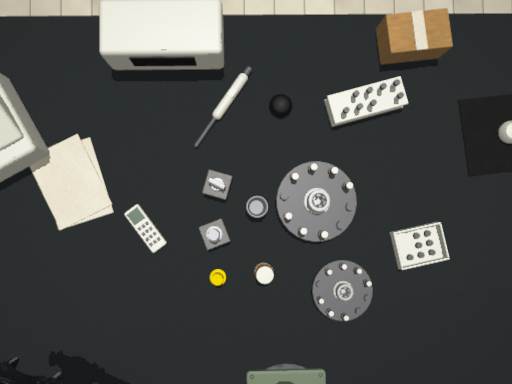

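The side view shows the black-knobbed post in its block at about (302,240) and the large carousel hub at (297,152). In the top view they are at (214,234) and (317,201). The yellow look-alike is at (218,278) in the top view. Next I'll enlarge these areas to refine the positions.

```bash
cat > h.py <<'E'
import numpy as np,cv2
from station import r,viewer
def ray(n,u,v):
    c=viewer.camera_info(n); f=192/np.tan(np.radians(c["vertical_fov"]/2))
    R=np.array(c["R"]);t=np.array(c["t"])
    d=R.T@np.array([(u-c["cx"])/f,(v-c["cy"])/f,1]); return -R.T@t,d
def onplane(n,u,v,z):
    o,d=ray(n,u,v); return o+d*(z-o[2])/d[2]
def proj(n,X):
    c=viewer.camera_info(n); f=192/np.tan(np.radians(c["vertical_fov"]/2))
    q=np.array(c["R"])@X+c["t"]; return f*q[0]/q[2]+c["cx"],f*q[1]/q[2]+c["cy"]
def cloud(n,d):
    v,u=np.mgrid[0:384,0:512]; c=viewer.camera_info(n); f=192/np.tan(np.radians(c["vertical_fov"]/2))
    q=np.stack([(u-c["cx"])/f*d,(v-c["cy"])/f*d,d],-1)
    return (q-np.array(c["t"]))@np.array(c["R"])
E
python3 - <<'E'
from h import *
T=[]
for n,boxes in(("top",[(190,210,50,50),(272,156,90,90)]),("side",[(275,215,55,60),(250,120,95,75)])):
    z=np.load(f"pics/{n}0.npz");p=z["p"];P=cloud(n,z["d"])
    for i,(x,y,w,h) in enumerate(boxes):
        c=cv2.resize(p[y:y+h,x:x+w,::-1],(380,290),interpolation=cv2.INTER_NEAREST);T.append(c)
        q=P[y:y+h,x:x+w].reshape(-1,3)
        for lo,hi in([(.036,.05),(.085,.105)] if i==0 else [(.033,.043),(.074,.086)]):
            m=(q[:,2]>lo)&(q[:,2]<hi); a=q[m]
            print(n,i,lo,m.sum(),np.median(a,0).round(4),a.min(0).round(3),a.max(0).round(3))
            if m.sum()>5: print("  minrect",cv2.minEnclosingCircle(a[:,:2].astype(np.float32)), cv2.minAreaRect(a[:,:2].astype(np.float32)))
cv2.imwrite("pics/crops.png",np.vstack([np.hstack(T[:2]),np.hstack(T[2:])]))
E
```

```text
top 0 0.036 431 [0.4626 0.1807 0.0443] [0.425 0.143 0.038] [0.501 0.219 0.05 ]
  minrect ((0.46273648738861084, 0.18117846548557281), 0.042356476187705994) ((0.46163466572761536, 0.1806149184703827), (0.06185339018702507, 0.06219847500324249), 20.347070693969727)
top 0 0.085 106 [0.4618 0.1808 0.0937] [0.449 0.166 0.087] [0.474 0.193 0.1  ]
  minrect ((0.46151405572891235, 0.18063999712467194), 0.014316407963633537) ((0.46191155910491943, 0.17997302114963531), (0.027179604396224022, 0.024619879201054573), 88.08059692382812)
top 1 0.033 3818 [ 0.5408 -0.0828  0.0377] [ 0.439 -0.189  0.033] [0.645 0.018 0.043]
  minrect ((0.5414453744888306, -0.08555211126804352), 0.10531529784202576) ((0.5422503352165222, -0.08563261479139328), (0.20713475346565247, 0.20574559271335602), 88.75349426269531)
top 1 0.074 497 [ 0.5469 -0.0817  0.0792] [ 0.449 -0.169  0.074] [ 0.635 -0.     0.086]
  minrect ((0.5419053435325623, -0.0849146768450737), 0.09395872056484222) ((0.5419188141822815, -0.08418082445859909), (0.1541968286037445, 0.1787843406200409), 78.8429946899414)
side 0 0.036 541 [0.4579 0.1951 
[... 340 characters left out ...]
9705, 0.18095608055591583), 0.015468236058950424) ((0.46178334951400757, 0.18154141306877136), (0.026245681568980217, 0.02899973653256893), 14.798815727233887)
side 1 0.033 2174 [ 0.5358 -0.0574  0.0382] [ 0.438 -0.186  0.033] [0.645 0.059 0.043]
  minrect ((0.5411117076873779, -0.06454426795244217), 0.12335224449634552) ((0.5408941507339478, -0.08244886994361877), (0.2079154998064041, 0.21381662786006927), 44.751895904541016)
side 1 0.074 467 [ 0.5449 -0.0748  0.0792] [ 0.449 -0.172  0.074] [0.636 0.003 0.084]
  minrect ((0.5411428809165955, -0.08439511805772781), 0.09585324674844742) ((0.5487281084060669, -0.07072220742702484), (0.14837490022182465, 0.18890340626239777), 61.34303665161133)
```

View pics/crops.png

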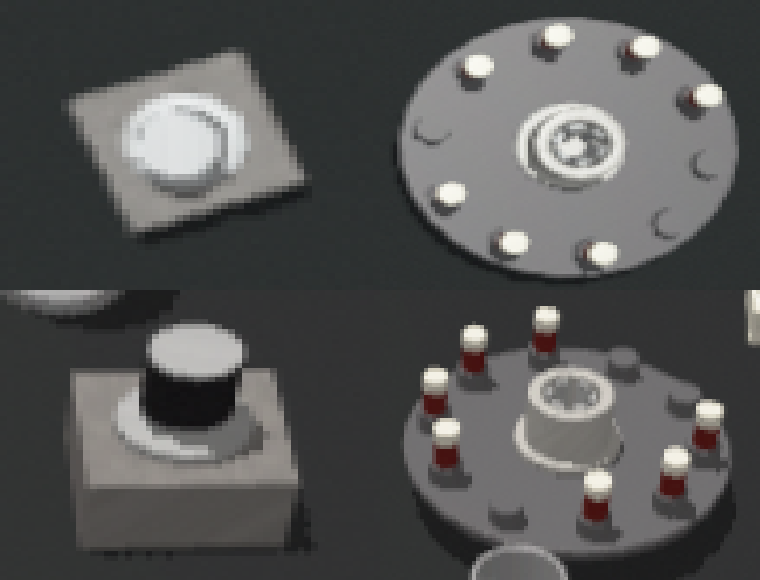

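The crops confirm both: a round black knob with a pale top in the tilted block, and the hub with its segmented socket. I'll refine the centres and work out the first moves.

```bash
cat >> h.py <<'E'
from scipy.spatial.transform import Rotation as Ro
def shift(target,tcp=None):
    s=r.get_state(); R=Ro.from_quat(s["orientation"]); 
    d=np.array(target)-(s["eef_pos"] if tcp is None else tcp)
    return (R.inv().apply(d)*1000).round(1)
E
python3 - <<'E'
from h import *
for n in("top","side"):
    z=np.load(f"pics/{n}0.npz");q=cloud(n,z["d"]).reshape(-1,3)
    a=q[(abs(q[:,2]-.08)<.003)&(np.hypot(q[:,0]-.5415,q[:,1]+.085)<.04)]
    print(n,len(a),a.mean(0),cv2.minEnclosingCircle(a[:,:2].astype(np.float32)),a.min(0),a.max(0))
    g=z["p"][:,:,:].astype(int); 
    b=q[(q[:,2]>.0905)&(np.hypot(q[:,0]-.4615,q[:,1]-.181)<.025)]
    print("knob",len(b),b.mean(0))
s=r.get_state();R=Ro.from_quat(s["orientation"]);print(R.as_matrix().round(4))
print(shift([.4615,.181,.16]),shift([.4615,.181,.0563]))
E
```

```text
top 176 [ 0.54121866 -0.08611478  0.07958738] ((0.5414766669273376, -0.0845562145113945), 0.027203544974327087) [ 0.51621681 -0.11013893  0.07701353] [ 0.56668695 -0.05917141  0.08293524]
knob 100 [0.4618475  0.18019731 0.09411675]
side 174 [ 0.54151457 -0.0825814   0.07955323] ((0.5414575338363647, -0.08340337872505188), 0.02866513282060623) [ 0.51512768 -0.11189807  0.07706463] [ 0.56810234 -0.05511348  0.0826627 ]
knob 134 [0.46142867 0.18264668 0.09378799]
[[-9.422e-01  3.352e-01 -6.000e-04]
 [ 3.352e-01  9.422e-01 -1.500e-03]
 [ 0.000e+00 -1.600e-03 -1.000e+00]]
[-374.2 -249.2   71. ] [-374.2 -249.1  174.7]
```

```bash
python3 -m crank '[[[-30,-20,5],[0,0,0]],[[-70,-46,13],[0,0,0]],[[-110,-73,21],[0,0,0]],[[-150,-100,28],[0,0,0]],[[-190,-127,36],[0,0,0]],[[-230,-153,43],[0,0,0]],[[-270,-180,51],[0,0,0]],[[-310,-206,58],[0,0,0]],[[-345,-230,65],[0,0,0]],[[-365,-243,69],[0,0,0]],[[-374,-249,71],[0,0,0]],[[-374,-249,71],[0,0,0]],[[-374,-249,71],[0,0,0]]]' -1 60
python3 - <<'E'
from h import *
print(r.get_state()["q"],shift([.4615,.181,.0563]),Ro.from_quat(r.get_state()["orientation"]).as_matrix().round(4))
p,d=viewer.camera("side");t,e=viewer.camera("top")
cv2.imwrite("pics/above.png",np.hstack([p[100:300,180:380,::-1],t[130:330,130:330,::-1]]).repeat(2,0).repeat(2,1)[:600,:800])
E
```

```text
t: 1.72
eef_pos: [0.4611, 0.1825, 0.1604]
orientation: [0.17, 0.986, 0.0, -0.0]
force: [-0.1, -0.6, -0.3]
opening: 0.0855
grip_force: 0.0
[ 3.53386984e-01  2.55987457e-01  1.84936555e+00  5.21361922e-04
  1.03628980e+00 -8.76726608e-01] [ -0.9  -1.3 104.1] [[-9.424e-01  3.344e-01 -2.000e-04]
 [ 3.344e-01  9.424e-01  4.000e-04]
 [ 3.000e-04  3.000e-04 -1.000e+00]]
```

View pics/above.png

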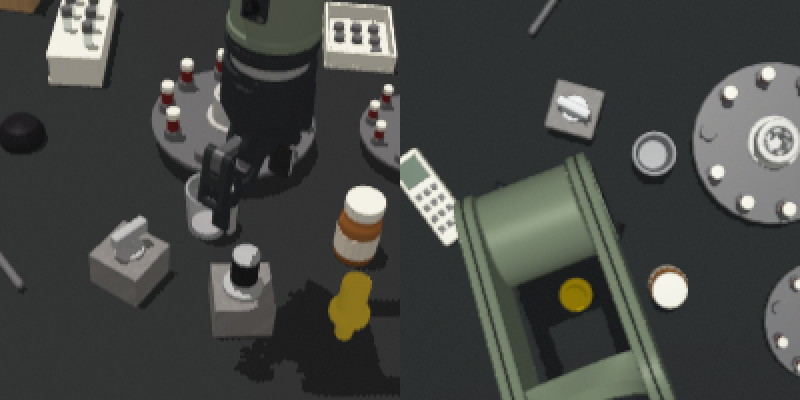

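The gripper stands above the post with a finger on each side and nothing in the way. Descending to grasp.

```bash
python3 -m crank '[[[-1,-1,12],[0,0,0]],[[-1,-1,30],[0,0,0]],[[-1,-1,50],[0,0,0]],[[-1,-1,70],[0,0,0]],[[-1,-1,88],[0,0,0]],[[-1,-1,99],[0,0,0]],[[-1,-1,103],[0,0,0]],[[-1,-1,103],[0,0,0]],[[-1,-1,103],[0,0,0]]]'
python3 - <<'E'
from h import *
p,d=viewer.camera("side")
x,y=[int(v) for v in proj("side",np.array([.4615,.181,.075]))]
print(x,y,shift([.4615,.181,.0563]))
cv2.imwrite("pics/down.png",cv2.resize(p[y-50:y+50,x-60:x+60,::-1],None,fx=5,fy=5))
E
```

```text
t: 2.95
eef_pos: [0.4627, 0.1807, 0.0579]
orientation: [0.17, 0.985, 0.0, 0.001]
force: [-0.4, 0.1, 0.5]
opening: 0.0854
grip_force: 0.0
302 232 [ 1.2 -0.1  1.6]
```

View pics/down.png

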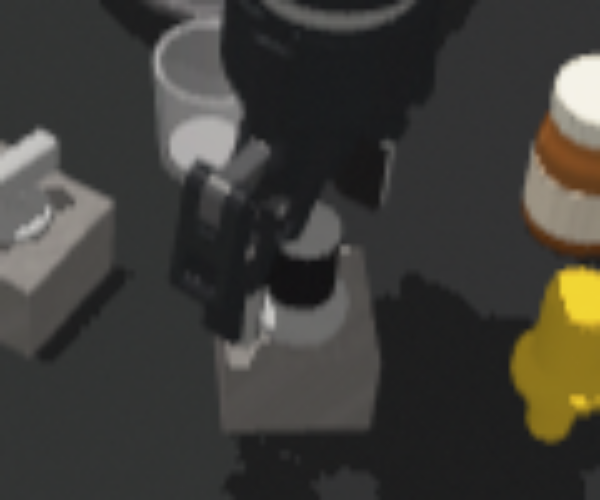

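The knob sits between the fingers and they clear the block and the other items. Closing.

```bash
python3 -m crank '[[[1,0,1.5],[0,0,0]],[[1,0,1.5],[0,0,0]],[[1,0,1.5],[0,0,0]],[[1,0,1.5],[0,0,0]],[[1,0,1.5],[0,0,0]],[[1,0,1.5],[0,0,0]],[[1,0,1.5],[0,0,0]],[[1,0,1.5],[0,0,0]]]' 1 80
python3 - <<'E'
from h import *
for i in range(3):
    viewer.camera("top"); s=r.get_state(); print(s["eef_pos"].round(4),s["force"].round(1),s["ft_torque"].round(2),s["grip_force"],s["opening"])
E
```

```text
t: 4.0
eef_pos: [0.4615, 0.1809, 0.0561]
orientation: [0.17, 0.985, 0.0, 0.0]
force: [-0.2, -0.2, 4.9]
opening: 0.0266
grip_force: 78.5
[0.4615 0.1809 0.0561] [-0.8 -0.4  5.9] [-0.09  0.11  0.05] 78.4684145450592 0.02672317131792725
[0.4615 0.1809 0.0561] [-0.7 -0.4  5.2] [-0.09  0.14 -0.02] 78.46747398376465 0.026251476837589112
[0.4615 0.1809 0.0561] [-0.7 -0.5  4.4] [-0.11  0.13 -0.05] 78.4676206111908 0.026402655876473835
```

```bash
python3 -m crank '[[[0,0,-6],[0,0,0]],[[0,0,-18],[0,0,0]],[[0,0,-36],[0,0,0]],[[0,0,-56],[0,0,0]],[[0,0,-76],[0,0,0]],[[0,0,-94],[0,0,0]],[[0,0,-106],[0,0,0]],[[0,0,-112],[0,0,0]],[[0,0,-112],[0,0,0]],[[0,0,-112],[0,0,0]]]'
python3 - <<'E'
from h import *
s=r.get_state(); print(s["force"].round(2),s["ft_torque"].round(2),s["opening"],shift([.5415,-.0845,.168]))
E
```

```text
t: 5.4
eef_pos: [0.4609, 0.1807, 0.1672]
orientation: [0.17, 0.985, -0.0, -0.001]
force: [0.2, -0.6, -3.4]
opening: 0.0262
grip_force: 78.7
[ 0.2  -0.6  -3.38] [ 0.03 -0.01 -0.04] 0.026214793078778567 [-164.9 -222.8   -0.8]
```

```bash
python3 -m crank '[[[-8,-11,0],[0,0,0]],[[-26,-35,0],[0,0,0]],[[-48,-65,0],[0,0,0]],[[-72,-97,0],[0,0,0]],[[-96,-130,0],[0,0,0]],[[-120,-162,0],[0,0,0]],[[-142,-192,0],[0,0,0]],[[-157,-212,0],[0,0,0]],[[-165,-223,-1],[0,0,0]],[[-165,-223,-1],[0,0,0]],[[-165,-223,-1],[0,0,0]],[[-165,-223,-1],[0,0,0]]]'
python3 - <<'E'
from h import *
s=r.get_state(); print(s["q"].round(3),s["force"].round(2),Ro.from_quat(s["orientation"]).as_matrix().round(4),shift([.5415,-.0845,.168]))
p,d=viewer.camera("side");t,e=viewer.camera("top")
np.savez("pics/hov.npz",p=p,d=d,t=t,e=e)
cv2.imwrite("pics/hov.png",cv2.resize(p[100:195,235:355,::-1],None,fx=6,fy=6,interpolation=cv2.INTER_CUBIC))
print("hub",proj("side",np.array([.5415,-.0845,.08])),"tip",proj("side",np.array([.5415,-.0845,.1197])),"collar",proj("side",np.array([.5415,-.0845,.156])))
E
```

```text
t: 6.9
eef_pos: [0.5417, -0.0837, 0.1688]
orientation: [0.169, 0.986, 0.0, -0.0]
force: [-0.2, -0.3, -2.5]
opening: 0.0265
grip_force: 78.9
[-0.174  0.326  1.722  0.     1.094 -1.405] [-0.17 -0.35 -2.47] [[-9.425e-01  3.341e-01 -2.000e-04]
 [ 3.341e-01  9.425e-01  3.000e-04]
 [ 3.000e-04  2.000e-04 -1.000e+00]] [-0.  -0.8  0.8]
hub (np.float64(297.49747409825125), np.float64(145.6207770508382)) tip (np.float64(298.70293719865083), np.float64(132.60278562060432)) collar (np.float64(299.86455796344256), np.float64(120.05825467956757))
```

View pics/hov.png

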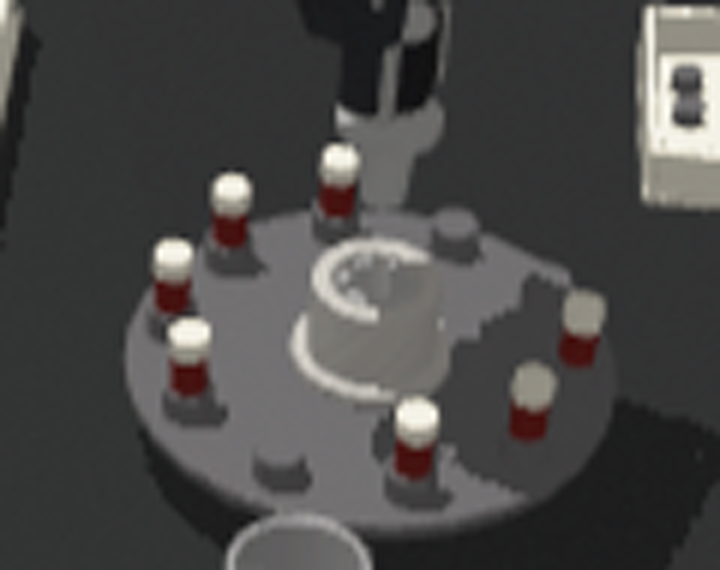

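The shank hangs directly over the socket: the tip is near (299,134) in full-picture pixels and the hub centre near (298,146), which matches the projections. Descending part way.

```bash
python3 -m crank '[[[0,-0.8,8],[0,0,0]],[[0,-0.8,20],[0,0,0]],[[0,-0.8,32],[0,0,0]],[[0,-0.8,38],[0,0,0]],[[0,-0.8,41],[0,0,0]],[[0,-0.8,44],[0,0,0]],[[0,-0.8,47],[0,0,0]],[[0,-0.8,50],[0,0,0]],[[0,-0.8,50],[0,0,0]]]'
python3 - <<'E'
from h import *
s=r.get_state(); print(s["eef_pos"],s["force"].round(2),s["ft_torque"].round(2),shift([.5415,-.0845,.1]))
p,d=viewer.camera("side")
cv2.imwrite("pics/ins.png",cv2.resize(p[100:180,245:345,::-1],None,fx=6,fy=6,interpolation=cv2.INTER_CUBIC))
E
```

```text
t: 8.12
eef_pos: [0.5416, -0.0853, 0.1186]
orientation: [0.17, 0.985, 0.0, -0.0]
force: [0.3, -0.0, -2.1]
opening: 0.0266
grip_force: 78.8
[ 0.54160644 -0.0852563   0.1186296 ] [ 0.25 -0.05 -2.07] [-0.    0.01  0.  ] [ 0.3  0.7 18.6]
```

View pics/ins.png

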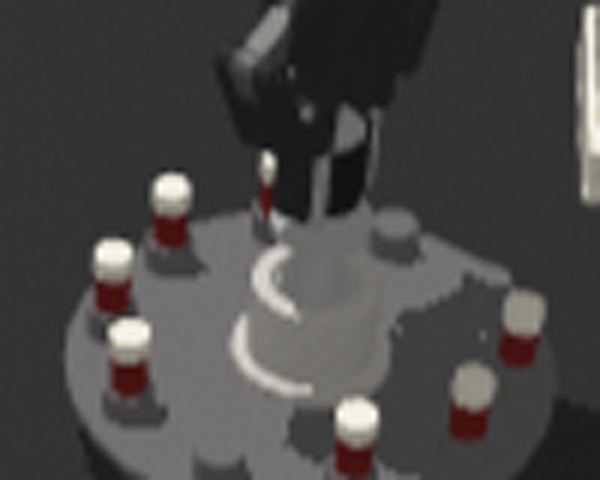

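The tip is inside the socket mouth with no side force. Continuing down to just short of the tight point.

```bash
python3 -m crank '[[[0,0.3,4],[0,0,0]],[[0,0.3,8],[0,0,0]],[[0,0.3,12],[0,0,0]],[[0,0.3,15],[0,0,0]],[[0,0.3,17],[0,0,0]],[[0,0.3,18],[0,0,0]],[[0,0.3,18],[0,0,0]]]'
```

```text
t: 9.05
eef_pos: [0.5417, -0.0854, 0.1008]
orientation: [0.17, 0.985, -0.0, -0.0]
force: [-2.3, -3.1, -0.2]
opening: 0.0266
grip_force: 78.5
```

```bash
python3 -m crank '[[[0,0,0.5],[0,0,0]],[[0,0,1],[0,0,0]],[[0,0,1.5],[0,0,0]],[[0,0,2],[0,0,0]],[[0,0,2],[0,0,0]]]'; python3 -c "
from h import *
print(r.get_state()['ft_torque'],r.get_state()['eef_pos'])"
```

```text
t: 9.68
eef_pos: [0.5417, -0.0856, 0.0991]
orientation: [0.17, 0.985, -0.001, 0.0]
force: [-2.9, -4.3, 1.6]
opening: 0.0263
grip_force: 78.8
[-0.98645994  0.52481739 -0.0162749 ] [ 0.54170242 -0.08557392  0.0991334 ]
```

Side force appears, mainly along tool −y, so I'll give way to it and then creep down.

```bash
python3 -m crank '[[[0.2,-0.8,0],[0,0,0]],[[0.2,-0.8,0],[0,0,0]],[[0.2,-0.8,0],[0,0,0]]]'; python3 -c "
from h import *
print(r.get_state()['ft_torque'],r.get_state()['eef_pos'])"
```

```text
t: 10.05
eef_pos: [0.5416, -0.0857, 0.0989]
orientation: [0.17, 0.985, 0.0, 0.0]
force: [-1.3, -2.8, 1.8]
opening: 0.0263
grip_force: 78.8
[-0.67916568  0.23786578 -0.0162424 ] [ 0.54159546 -0.08571817  0.09890347]
```

```bash
python3 -m crank '[[[0.1,-1.2,0],[0,0,0]],[[0.1,-1.2,0],[0,0,0]],[[0.1,-1.2,0.5],[0,0,0]],[[0.1,-1.2,1],[0,0,0]],[[0.1,-1.2,1],[0,0,0]]]'; python3 -c "
from h import *
print(r.get_state()['ft_torque'],r.get_state()['eef_pos'])"
```

```text
t: 10.68
eef_pos: [0.5413, -0.0862, 0.098]
orientation: [0.17, 0.985, 0.001, 0.0]
force: [2.4, 3.5, 0.9]
opening: 0.0262
grip_force: 78.8
[ 0.66874232 -0.35419437  0.05205493] [ 0.54134892 -0.08622073  0.09796197]
```

```bash
python3 -m crank '[[[-0.1,0.6,0],[0,0,0]],[[-0.1,0.6,0.5],[0,0,0]],[[-0.1,0.6,1],[0,0,0]],[[-0.1,0.6,1],[0,0,0]]]'; python3 -c "
from h import *
print(r.get_state()['ft_torque'],r.get_state()['eef_pos'])"
```

```text
t: 11.18
eef_pos: [0.5414, -0.0861, 0.0972]
orientation: [0.17, 0.985, 0.0, 0.0]
force: [0.4, 2.7, 5.1]
opening: 0.0265
grip_force: 79.0
[ 0.652176   -0.19040579 -0.04532093] [ 0.54143622 -0.0861234   0.09716571]
```

```bash
python3 -m crank '[[[0,0,0.5],[0,0,0]],[[0,0,1],[0,0,0]],[[0,0,1],[0,0,0]]]'; python3 -c "
from h import *
print(r.get_state()['ft_torque'],r.get_state()['eef_pos'])"
```

```text
t: 11.55
eef_pos: [0.5415, -0.0861, 0.0967]
orientation: [0.17, 0.985, 0.0, 0.001]
force: [0.2, 3.5, 8.5]
opening: 0.0262
grip_force: 79.5
[ 0.71981273 -0.03065415 -0.03997254] [ 0.5414922  -0.08614019  0.09673461]
```

```bash
python3 -m crank '[[[0,0.3,0.5],[0,0,0]],[[0,0.3,1],[0,0,0]],[[0,0.3,1],[0,0,0]]]'; python3 -m crank '[[[0,0,0.4],[0,0,0]],[[0,0,0.8],[0,0,0]],[[0,0,0.8],[0,0,0]]]'; python3 -m crank '[[[0,0,0.4],[0,0,0]],[[0,0,0.8],[0,0,0]],[[0,0,0.8],[0,0,0]]]'
```

```text
t: 11.92
eef_pos: [0.5416, -0.0861, 0.0964]
orientation: [0.17, 0.985, -0.0, 0.001]
force: [-2.3, 3.1, 12.7]
opening: 0.0264
grip_force: 79.7
t: 12.3
eef_pos: [0.5416, -0.0861, 0.0961]
orientation: [0.17, 0.985, -0.0, 0.001]
force: [-1.1, 3.3, 15.8]
opening: 0.0266
grip_force: 79.9
t: 12.68
eef_pos: [0.5417, -0.0862, 0.0958]
orientation: [0.17, 0.985, -0.0, 0.001]
force: [-2.6, 3.6, 18.2]
opening: 0.0264
grip_force: 80.1
```

```bash
for i in 1; do :; done; python3 -m crank '[[[0,0,0.4],[0,0,0]],[[0,0,0.8],[0,0,0]],[[0,0,0.8],[0,0,0]]]'; python3 -m crank '[[[0,0,0.4],[0,0,0]],[[0,0,0.8],[0,0,0]],[[0,0,0.8],[0,0,0]]]';  python3 -m crank '[[[0,0,0.4],[0,0,0]],[[0,0,0.8],[0,0,0]],[[0,0,0.8],[0,0,0]]]'
```

```text
t: 13.05
eef_pos: [0.5417, -0.0862, 0.0952]
orientation: [0.17, 0.985, -0.0, 0.001]
force: [-4.0, 3.0, 19.5]
opening: 0.0263
grip_force: 80.2
t: 13.42
eef_pos: [0.5418, -0.0863, 0.0944]
orientation: [0.17, 0.985, -0.0, 0.001]
force: [-2.8, 2.1, 20.8]
opening: 0.0263
grip_force: 80.2
t: 13.8
eef_pos: [0.5418, -0.0863, 0.0937]
orientation: [0.17, 0.985, -0.0, 0.001]
force: [-3.4, 3.3, 19.3]
opening: 0.0263
grip_force: 80.2
```

Now it slides steadily at about 20 N. I'll take smaller steps towards the stop.

```bash
python3 -m crank '[[[0,0,0.4],[0,0,0]],[[0,0,0.8],[0,0,0]],[[0,0,0.8],[0,0,0]]]'; python3 -m crank '[[[0,0,0.3],[0,0,0]],[[0,0,0.6],[0,0,0]],[[0,0,0.6],[0,0,0]]]';  python3 -m crank '[[[0,0,0.3],[0,0,0]],[[0,0,0.6],[0,0,0]],[[0,0,0.6],[0,0,0]]]'
```

```text
t: 14.18
eef_pos: [0.5419, -0.0863, 0.093]
orientation: [0.17, 0.985, -0.0, 0.001]
force: [-2.7, 3.4, 19.9]
opening: 0.0261
grip_force: 80.2
t: 14.55
eef_pos: [0.542, -0.0864, 0.0925]
orientation: [0.17, 0.985, -0.0, 0.001]
force: [-3.5, 2.9, 21.6]
opening: 0.0265
grip_force: 80.2
t: 14.92
eef_pos: [0.542, -0.0864, 0.092]
orientation: [0.17, 0.985, -0.0, 0.002]
force: [-3.7, 3.3, 22.6]
opening: 0.0267
grip_force: 80.5
```

```bash
python3 -m crank '[[[0,0,0.5],[0,0,0]],[[0,0,0.5],[0,0,0]],[[0,0,0.5],[0,0,0]]]'; python3 -m crank '[[[0,0,0.5],[0,0,0]],[[0,0,0.5],[0,0,0]],[[0,0,0.5],[0,0,0]]]'
```

```text
t: 15.3
eef_pos: [0.542, -0.0864, 0.092]
orientation: [0.17, 0.985, -0.0, 0.002]
force: [-4.3, 3.1, 25.4]
opening: 0.0263
grip_force: 80.8
t: 15.68
eef_pos: [0.5421, -0.0864, 0.092]
orientation: [0.17, 0.985, -0.0, 0.002]
force: [-6.0, 3.2, 27.4]
opening: 0.0268
grip_force: 81.1
```

It stopped hard at 0.0920 with the force rising: home. One more small press will confirm it.

```bash
python3 -m crank '[[[0.6,-0.4,0.6],[0,0,0]],[[0.6,-0.4,0.6],[0,0,0]],[[0.6,-0.4,0.6],[0,0,0]]]'; python3 -c "
from h import *
s=r.get_state();print(s['ft_torque'],s['eef_pos'],s['force'])
p,d=viewer.camera('side')
cv2.imwrite('pics/home.png',cv2.resize(p[100:180,245:345,::-1],None,fx=6,fy=6,interpolation=cv2.INTER_CUBIC))"
```

```text
t: 16.05
eef_pos: [0.5421, -0.0864, 0.092]
orientation: [0.17, 0.985, 0.0, 0.003]
force: [-4.7, 3.7, 29.9]
opening: 0.0264
grip_force: 81.5
[0.75467695 1.01019551 0.03240497] [ 0.54205678 -0.08639859  0.09195536] [-4.73690512  3.70131183 29.86553512]
```

View pics/home.png

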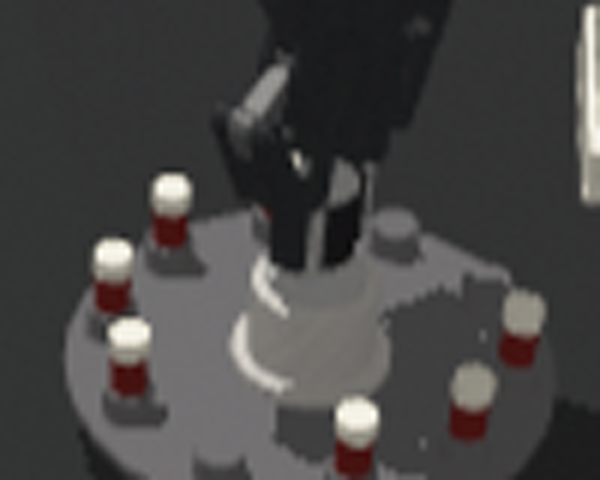

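The collar sits on the hub face. Unloading gently, then checking the force.

```bash
python3 -m crank '[[[0.2,0,-1.5],[0,0,0]],[[0.4,0,-3],[0,0,0]],[[0.4,0,-4.5],[0,0,0]],[[0.4,0,-5.5],[0,0,0]],[[0.4,0,-5.5],[0,0,0]]]'; python3 -c "
from h import *
s=r.get_state();print(s['ft_torque'],s['eef_pos'],s['force'])"
```

```text
t: 16.73
eef_pos: [0.5416, -0.0863, 0.0923]
orientation: [0.17, 0.985, 0.0, 0.001]
force: [4.6, 2.9, -1.3]
opening: 0.0264
grip_force: 78.9
[ 0.40969849 -0.95410474  0.01661409] [ 0.54155862 -0.08632111  0.09225902] [ 4.63588787  2.93244313 -1.33646628]
```

```bash
python3 -m crank '[[[-0.4,0.5,-0.3],[0,0,0]],[[-0.4,0.5,-0.7],[0,0,0]],[[-0.4,0.5,-1.2],[0,0,0]],[[-0.4,0.5,-1.8],[0,0,0]],[[-0.4,0.5,-2.4],[0,0,0]],[[-0.4,0.5,-3],[0,0,0]],[[-0.4,0.5,-3],[0,0,0]]]'; python3 -c "
from h import *
s=r.get_state();print(s['ft_torque'],s['eef_pos'],s['force'])"
```

```text
t: 17.6
eef_pos: [0.5415, -0.0863, 0.0945]
orientation: [0.17, 0.985, -0.0, 0.001]
force: [6.2, 0.6, -6.3]
opening: 0.0265
grip_force: 78.9
[ 0.10980549 -1.16196055  0.00705419] [ 0.54149953 -0.08625311  0.09449857] [ 6.17069985  0.56464304 -6.30081565]
```

```bash
python3 -m crank '[[[-0.5,-0.1,-0.6],[0,0,0]],[[-0.9,-0.2,-1.3],[0,0,0]],[[-0.9,-0.2,-2.1],[0,0,0]],[[-0.9,-0.2,-2.9],[0,0,0]],[[-0.9,-0.2,-3.7],[0,0,0]],[[-0.9,-0.2,-4.5],[0,0,0]],[[-0.9,-0.2,-5.3],[0,0,0]],[[-0.9,-0.2,-6.1],[0,0,0]],[[-0.9,-0.2,-6.9],[0,0,0]],[[-0.9,-0.2,-7.5],[0,0,0]],[[-0.9,-0.2,-7.8],[0,0,0]],[[-0.9,-0.2,-7.8],[0,0,0]],[[-0.9,-0.2,-7.8],[0,0,0]],[[-0.9,-0.2,-7.8],[0,0,0]]]'; python3 -c "
from h import *
s=r.get_state();print(s['ft_torque'],s['eef_pos'],s['force'])
p,d=viewer.camera('side')
cv2.imwrite('pics/lift.png',cv2.resize(p[100:195,235:355,::-1],None,fx=6,fy=6,interpolation=cv2.INTER_CUBIC))
q=cloud('side',d).reshape(-1,3);a=q[(abs(q[:,2]-.045)<.015)&(abs(np.hypot(q[:,0]-.5415,q[:,1]+.085)-.055)<.015)]
print('disc z',np.median(a[:,2]))"
```

```text
t: 19.35
eef_pos: [0.5416, -0.0863, 0.102]
orientation: [0.17, 0.985, -0.0, -0.0]
force: [5.8, 0.3, -7.2]
opening: 0.0267
grip_force: 79.0
[ 0.33012126 -0.97911031  0.00105213] [ 0.54158904 -0.08630174  0.10198205] [ 5.75186277  0.25166672 -7.17027122]
disc z 0.04789538921880339
```

View pics/lift.png

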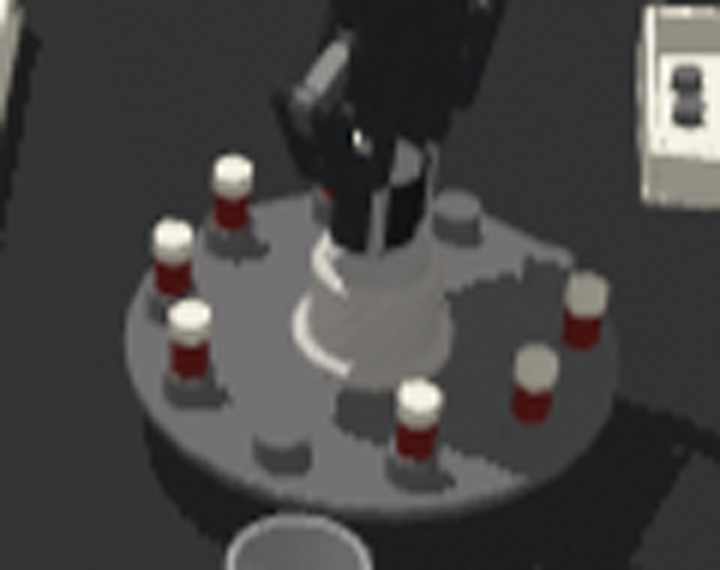

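The whole carousel is up with the post: the disc top is at 48 mm against 38 mm at rest, and the collar is still on the hub. Now hold, then lower slowly.

```bash
python3 -m crank '[[[0,0,0],[0,0,0]],[[0,0,0],[0,0,0]],[[0,0,0],[0,0,0]],[[0,0,0],[0,0,0]],[[0,0,0],[0,0,0]],[[0,0,0],[0,0,0]],[[0,0,0],[0,0,0]],[[0,0,0],[0,0,0]],[[0,0,0],[0,0,0]],[[0,0,0],[0,0,0]],[[0,0,0],[0,0,0]],[[0,0,0],[0,0,0]]]'
python3 -m crank '[[[-0.3,0,0.4],[0,0,0]],[[-0.5,0,1],[0,0,0]],[[-0.5,0,1.7],[0,0,0]],[[-0.5,0,2.4],[0,0,0]],[[-0.5,0,3.1],[0,0,0]],[[-0.5,0,3.8],[0,0,0]],[[-0.5,0,4.5],[0,0,0]],[[-0.5,0,5.2],[0,0,0]],[[-0.5,0,5.9],[0,0,0]],[[-0.5,0,6.6],[0,0,0]],[[-0.5,0,7.2],[0,0,0]],[[-0.5,0,7.7],[0,0,0]],[[-0.5,0,8.1],[0,0,0]],[[-0.5,0,8.5],[0,0,0]],[[-0.5,0,8.8],[0,0,0]],[[-0.5,0,8.8],[0,0,0]]]'
```

```text
t: 20.9
eef_pos: [0.5416, -0.0863, 0.102]
orientation: [0.17, 0.985, -0.0, -0.0]
force: [5.1, 1.0, -7.5]
opening: 0.0265
grip_force: 79.0
t: 22.9
eef_pos: [0.5418, -0.0863, 0.0946]
orientation: [0.17, 0.985, 0.0, -0.0]
force: [1.0, 1.6, -7.0]
opening: 0.0267
grip_force: 79.0
```

```bash
python3 -m crank '[[[0,0,0.4],[0,0,0]],[[0,0,0.8],[0,0,0]],[[0,0,1.2],[0,0,0]],[[0,0,1.6],[0,0,0]],[[0,0,1.9],[0,0,0]],[[0,0,2.2],[0,0,0]],[[0,0,2.5],[0,0,0]],[[0,0,2.8],[0,0,0]],[[0,0,2.8],[0,0,0]]]'
```

```text
t: 24.02
eef_pos: [0.5419, -0.0863, 0.0923]
orientation: [0.17, 0.985, 0.0, 0.0]
force: [-1.9, 2.0, -2.4]
opening: 0.0266
grip_force: 78.9
```

```bash
python3 -m crank '[[[0.2,0.2,0.4],[0,0,0]],[[0.2,0.2,0.6],[0,0,0]],[[0.2,0.2,0.6],[0,0,0]]]' - 20; python3 -m crank '[[[0,0,0],[0,0,0]],[[0,0,0],[0,0,0]],[[0,0,0],[0,0,0]],[[0,0,0],[0,0,0]],[[0,0,0],[0,0,0]],[[0,0,0],[0,0,0]],[[0,0,0],[0,0,0]],[[0,0,0],[0,0,0]]]' -1
```

```text
t: 24.4
eef_pos: [0.542, -0.0863, 0.0922]
orientation: [0.17, 0.985, -0.0, 0.0]
force: [-3.8, 0.3, 5.2]
opening: 0.0263
grip_force: 79.5
t: 25.4
eef_pos: [0.5419, -0.0861, 0.0913]
orientation: [0.17, 0.985, 0.0, -0.0]
force: [0.9, 0.3, -0.3]
opening: 0.0854
grip_force: 0.0
```

Released with no force reading. Retreating straight up and checking.

```bash
python3 -m crank '[[[0,0,-6],[0,0,0]],[[0,0,-18],[0,0,0]],[[0,0,-36],[0,0,0]],[[0,0,-56],[0,0,0]],[[0,0,-76],[0,0,0]],[[0,0,-96],[0,0,0]],[[0,0,-110],[0,0,0]],[[0,0,-120],[0,0,0]],[[0,0,-120],[0,0,0]],[[0,0,-120],[0,0,0]]]'; python3 -c "
from h import *
p,d=viewer.camera('side')
cv2.imwrite('pics/end.png',cv2.resize(p[100:195,235:355,::-1],None,fx=6,fy=6,interpolation=cv2.INTER_CUBIC))
q=cloud('side',d).reshape(-1,3);rr=np.hypot(q[:,0]-.5415,q[:,1]+.085)
print('disc z',np.median(q[(abs(q[:,2]-.045)<.015)&(abs(rr-.055)<.015),2]))
b=q[(rr<.02)&(q[:,2]>.1)&(q[:,2]<.15)];print('knob top (130 expected)',len(b),np.percentile(b[:,2],[50,80,95]),b.mean(0)); print(r.get_state()['force'])"
```

```text
t: 26.65
eef_pos: [0.5415, -0.086, 0.2106]
orientation: [0.17, 0.985, 0.0, -0.001]
force: [0.1, 0.3, 1.0]
opening: 0.0852
grip_force: 0.0
disc z 0.038185515413711395
knob top (130 expected) 179 [0.12330981 0.13009367 0.13131209] [ 0.54076702 -0.07834286  0.12067587]
[0.09151924 0.24446956 0.0381489 ]
```

View pics/end.png

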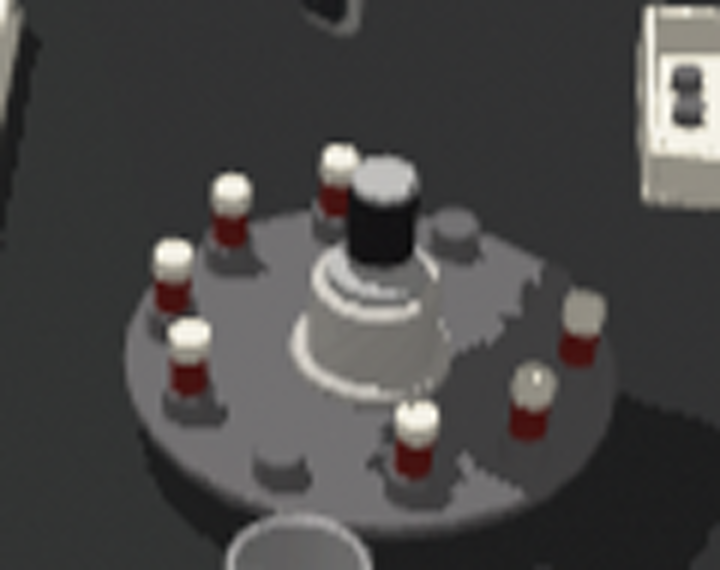

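The post stands upright and fully home with its knob top at 130 mm. The carousel is back on its stand with the disc at 38 mm, and the gripper is clear.

```bash
python3 -c "
from station import hand_in
print(hand_in())"
```

```text
the job is handed in; nothing more can be done
None
```

The post is pressed fully home in the carousel (peak press about 30 N at the wrist, about 10 N of it estimated on the hub); I lifted the carousel 1 cm by it, held it, lowered it back onto the stand, released it and handed the job in at about 27 s.

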